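# Find the full canister by its weight and show its underside to the camera

### The job

One of the two look-alike aluminium canisters on the railed shelf is packed with steel teaspoons: find out by weight which one, and hold it up in the air with its underside facing squarely into the small black check camera, centred in front of the lens and about 12 cm from it, lid away from the camera. Finish still holding it there, steady; the light canister must stand upright on the shelf in its own place (set it back gently if you lifted it). Do not drop a canister, touch the camera, or disturb the cup, saucers or brush.

Things in the scene. Friction and masses are not known exactly. Their poses are not given: they have to be found in the camera images.
- canister_a: one of two look-alike aluminium canisters: body 64 mm across, 95 mm high; steel lid 60 mm across to 110 mm; black button to 116 mm. Rigid, closed. Origin: centre of the underside (orange dot); z up through the lid. One is empty (135-185 g), one packed tight with teaspoons (425-575 g); name and place do not tell which. Grip the body with 20-30 N; centre of mass about 55 mm up
- canister_b: one of two look-alike aluminium canisters: body 64 mm across, 95 mm high; steel lid 60 mm across to 110 mm; black button to 116 mm. Rigid, closed. Origin: centre of the underside (orange dot); z up through the lid. One is empty (135-185 g), one packed tight with teaspoons (425-575 g); name and place do not tell which. Grip the body with 20-30 N; centre of mass about 55 mm up
- camera_head: head of the fixed check camera beyond the shelf: black barrel 48 mm across, 47 mm long, white ring round a blue lens, on a post and round foot. Origin: centre of the lens front, 100 mm above the work surface. z axis: the line of sight out of the lens, 60 degrees above level, towards the robot (heading varies by 20 degrees either way)
- shelf: marble shelf, 160 mm deep (x), 740 mm long (y), top surface 35 mm above its origin (centre of its underside, on the work surface). Steel rails round its edge, tops 32 mm above the shelf surface. Things stand in a row along its y axis; canisters and cup are at least 120 mm apart, centre to centre
- mate_cup: dark wooden mate cup with glass lining, 75 mm in diameter, 92 mm high, loose; origin centre of underside, z up. Bystander in the row
- saucer_1: lowest of three stacked white saucers, 112 mm in diameter, 14 mm high each, loose; origin centre of underside. Bystander at the +y end of the row
- saucer_2: middle saucer of the stack
- saucer_3: top saucer of the stack (blue centre)
- brush: bamboo bombilla brush, 130 mm long, 14 mm wide, 12 mm high, lying across the shelf near its -y end, loose; origin at the middle of its underside. Bystander
- camera: the check camera as a whole, fixed: round foot 80 mm across and 12 mm high, its centre 15 mm behind the origin (the point on the work surface below the lens), and a 14 mm post. x axis points level, away from where the lens looks

How it is judged (in metres and radians):
At the end, for the whole second after the job is handed in: Full canister held steady in the air by the fingers alone: underside centre within 25 mm of the line of sight in x and y, 90-150 mm from the lens, axis within 0.22 rad, underside to lens. Light one upright on the shelf, released, within 40 mm of its start; cup, saucers, brush within 25 mm (x of canister_b in the frame of camera_head between -0.025 and 0.025 m and y of canister_b in the frame of camera_head between -0.025 and 0.025 m and z of canister_b in the frame of camera_head between 0.09 and 0.15 m and angle between the z axis of canister_b and the z axis of camera_head, either way round below 0.22 rad and angle between canister_b's own z axis and vertical below 1.3 rad and height (world z) of canister_b above 0.13 m and contact force between canister_b and the fingers above 1 N and linear speed of each of canister_b, canister_a below 0.03 m/s and angular speed of canister_b below 0.2 rad/s and contact force between canister_b and shelf below 0.1 N and contact force between canister_b and camera_head below 0.1 N and contact force between canister_b and canister_a below 0.1 N and distance of canister_a from where it was at the start of the episode below 0.04 m and angle between canister_a's own z axis and vertical below 0.1 rad and contact force between canister_a and shelf above 0.3 N and contact force between canister_a and the arm below 0.1 N and contact force between canister_a and the fingers below 0.1 N and distance of each of mate_cup, saucer_1, saucer_2, saucer_3, brush from where it was at the start of the episode below 0.025 m and angle between mate_cup's own z axis and vertical below 0.15 rad); the arm keeps its last pose, push and grip.
It fails at once if a canister dropped (falling at over 0.5 m/s out of the fingers) ((linear speed of canister_a above 0.5 m/s and contact force between canister_a and the fingers below 0.05 N) or (linear speed of canister_b above 0.5 m/s and contact force between canister_b and the fingers below 0.05 N)).
It fails at once if the light canister knocked over (angle between canister_a's own z axis and vertical above 0.9 rad).
It fails at once if the camera touched (contact force between camera and the arm above 1 N or contact force between camera and the fingers above 1 N or contact force between camera and canister_a above 1 N or contact force between camera and canister_b above 1 N).
It fails at once if cup, saucers or brush disturbed by more than 25 mm, or the cup tipped (distance of any of mate_cup, saucer_1, saucer_2, saucer_3, brush from where it was at the start of the episode above 0.025 m or angle between mate_cup's own z axis and vertical above 0.4 rad).
It also fails if it takes over 51 s, if anything falls off the work surface, if the arm or the gripper's body presses on something with over 40 N, if the wrist force passes 120 N, or if a joint passes its speed limit or range.

### The arm

A 6-joint arm with a two-finger parallel gripper is mounted at the origin on the work surface. World frame = base frame: x ahead of the robot, y to its left, z up, the work surface at z = 0. Lengths are in mm, angles in rad, forces in N, time in s.
With the tool pointing down it reaches from about 300 to 775 mm from the base axis. Payload 14.6 kg.
Tool frame: the origin (TCP) lies on the centre line of the jaws, within the pads' length; the fingertips stand 8 mm ahead of it and the grasp point (between the pads) lies 11 mm behind it; z points along the fingers, y is the line along which they close (so a half turn about z gives the same grasp; the last joint's range is limited). The gripper opens to 94 mm and grips with 3 to 60 N. Pads are 16 mm wide; open, the fingers measure 119 mm over their backs; the gripper's body (75 mm by 177 mm) begins 78 mm behind the grasp point.
Start: joints at [1.112, 0.3, 1.521, -0, 1.321, -0.067], TCP at [210.015, 508.314, 213.446] pointing down, gripper open.
Joint ranges: [-3.03, 3.03], [-0.79, 2.21], [0.23, 2.52], [-1.04, 4.18], [0, 3.07], [-2.55, 2.55]. Speed limits (rad/s): [2.22, 2.22, 2.57, 3.14, 3.14, 3.14].

### API

Orientations are given as [roll, pitch, yaw] about the fixed x, y, z axes, in that order (R = Rz(yaw) Ry(pitch) Rx(roll)).
In Python, from cell import manip gives the robot as it stands.
- The arm moves only by the tool jog_arm, never from a script. Its argument "rows" is one flat list of numbers, 7 for each row, row after row: the shift along the world's x, y, z in cm, then the turn, a rotation vector about the world's x, y, z in rad, then the closure, from 0 (fully open) to 1 (shut). In form: [dx, dy, dz, rx, ry, rz, fingers, dx, dy, dz, rx, ry, rz, fingers, ...]. A call has 1 to 20 rows; each row shifts and turns the commanded pose from where the row before left it; what a row does not reach is not made up. A row lasts 1/12 s, in which the tool goes at most 41.7 mm and 7.16 degrees, less where a joint would pass 70% of its speed; a pose out of reach is approached as far as the arm can. A call with a gripper value outside its range is refused whole. The fingers move at their own pace and stop on an object; "newtons" is the grip in N (left out, the last holds). Time passes only in rows, so rows that do not move let the fingers close. It gives the time, the measured TCP pose, the force, the opening and the grip force at its end, in the units of the state.
- manip.read_state(): the state, without advancing time (a new reading comes with each control period).
- manip.camera(name): name is "side" or "top" or "wrist"; returns (picture, depth): 400x640x3 uint8, blue, green, red; 400x640 float32, mm along the optical axis (not along the pixel's ray), 0 where there is no reading.
- manip.camera_model(name): a dict with "K" (3x3 intrinsics, pixels), "R" (3x3) and "t" (3): a world point X has camera coordinates R X + t. Camera axes: x right, y down, z forward; pixel columns grow to the right and rows downward; lengths in mm; the calibration is good to about 2 mm. A picture is of the moment at which its call begins: read the wrist's pose just before it. camera_model takes no time and is no camera call; for the wrist camera it gives the pose at the moment of the call.
- manip.sign_off(): hands the job in; it is judged then, once.
The state is a dict: "clock": time; "joints": joint angles; "qd": joint speeds; "effort": joint torques, N m; "eef_pos": TCP position; "eef_rot": TCP orientation; "wrist_force": force on the tool from outside, world axes, zero at the start; "moment": the same for the moment, N m; "finger_gap": finger opening in mm; "finger_force": force on a finger pad.
Only numpy, scipy, OpenCV 4.12 (cv2) and the standard library are available. Lean on these libraries where they do the work, as an engineer would, in place of code of your own. Each camera call takes 0.05 s, during which the arm holds its last target. There are 200 camera calls.

## Working session

There is one attempt and no reset: what is moved stays moved. The work goes in short steps, Python scripts to look and compute and a tool call to move; the robot and the scene stay as the last step left them, time stands still between calls to the robot, and variables do not carry over. Pictures are saved under pics/ and viewed, at most 10 in all, crops included, and the job is handed in when it is done.

Besides the shell and the picture viewer there is one more tool, called after "Call:" as name(argument=value, ...) on one line, values as JSON. jog_arm: Moves the arm, as the interface text tells. Its arguments: {"type":"object","properties":{"rows":{"type":"array"},"newtons":{"type":"number"}},"required":["rows"]}

```bash
mkdir -p pics; ls
python3 - <<'E'
from cell import manip
import cv2,numpy as np
s=manip.read_state();print(s)
for n in("top","side"):
    p,d=manip.camera(n);m=manip.camera_model(n);cv2.imwrite(f"pics/{n}0.png",p);np.savez(f"{n}0.npz",p=p,d=d,**m);print(n,m)
E
```

```text
pics
{'clock': 0.0, 'joints': array([ 1.11241414e+00,  3.00497365e-01,  1.52161464e+00, -2.41551994e-05,
        1.32069704e+00, -6.65891149e-02]), 'qd': array([ 1.78295480e-04,  4.83660720e-05,  2.42772529e-04, -8.06476573e-04,
        1.24973426e-03,  1.38044713e-06]), 'effort': array([-3.64042153e-04, -5.31805086e+01, -3.52731228e+01,  7.07781245e-02,
        2.44599703e-02, -1.13203441e-04]), 'eef_pos': array([209.89961759, 508.08251545, 212.85772218]), 'eef_rot': array([-3.14037739e+00, -5.75945598e-05,  2.74980553e+00]), 'wrist_force': array([0.00182209, 0.73054197, 0.12429124]), 'moment': array([ 0.04974544,  0.00136094, -0.01295219]), 'finger_force': 0.0, 'finger_gap': 93.99907491901801}
top {'K': array([[411.05349446,   0.        , 313.93770976],
       [  0.        , 411.05349446, 201.52735779],
       [  0.        ,   0.        ,   1.        ]]), 'R': array([[-1.61067068e-03, -9.99929840e-01,  1.17354281e-02],
       [-9.96587393e-01,  6.36554334e-04, -8.25418904e-02],
       [ 8.25286290e-02, -1.18283275e-02, -9.96518498e-01]]), 't': array([ 23.17931998, 591.43412842, 942.88366439])}
side {'K': array([[370.38906635,   0.        , 319.67675316],
       [  0.        , 370.38906635, 198.81703704],
       [  0.        ,   0.        ,   1.        ]]), 'R': array([[-0.93061879, -0.36535173, -0.02160521],
       [-0.1884684 ,  0.52899458, -0.82743241],
       [ 0.3137329 , -0.76595225, -0.56114955]]), 't': array([585.20568846, 178.83736058, 649.89824951])}
```

View pics/top0.png

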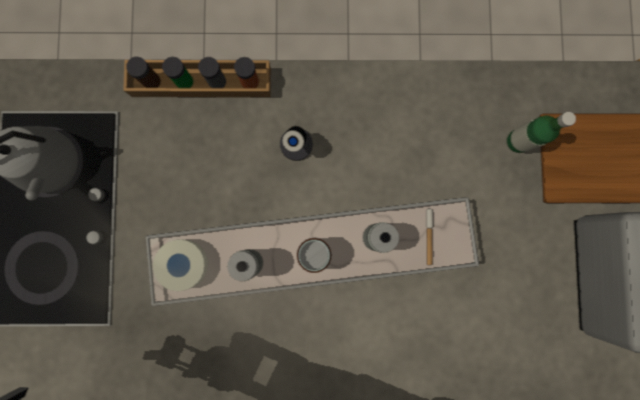

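View pics/side0.png

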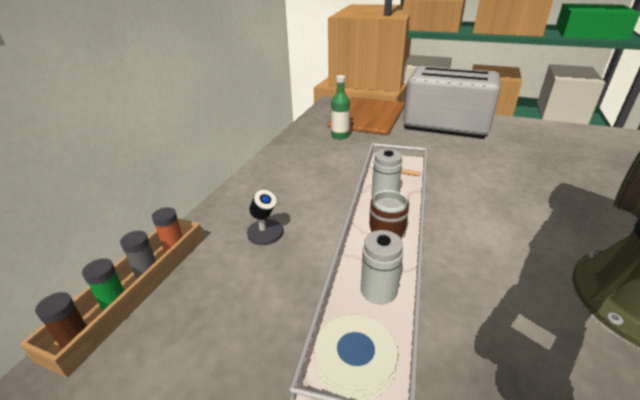

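The top view shows button centres at about (243,266) and (385,237), the cup at (314,255), the saucers at (178,265), the brush at (430,235) and the lens at (293,142). The side view shows the lens at (265,199), with the foot below it at (265,232). Next I locate them in 3D.

```bash
cat > h.py <<'E'
import numpy as np
def cloud(f):
    z=np.load(f);d=z['d'];K=z['K'];v,u=np.mgrid[:d.shape[0],:d.shape[1]]
    c=np.stack([(u-K[0,2])/K[0,0]*d,(v-K[1,2])/K[1,1]*d,d],-1)
    return (c-z['t'])@z['R'],z['p'],d      # R^T(c-t)
E
python3 - <<'E'
from h import *
import cv2
from scipy.optimize import least_squares
P={}
for n in("top","side"):
    X,p,d=cloud(n+"0.npz");P[n]=(X,p,d)
X,p,d=P["top"]
# shelf: points with z~35
for nm,(u,v) in dict(A=(243,266),B=(385,237),cup=(314,255)).items():
    m=np.zeros(d.shape,bool);m[v-28:v+28,u-28:u+28]=1;m&=d>0
    for lo,hi in((85,122),(122,138),(138,148),(148,160)):
        q=X[m&(X[...,2]>lo)&(X[...,2]<hi)]
        if len(q)>4:
            c,r=cv2.minEnclosingCircle(q[:,:2].astype(np.float32));print(nm,lo,len(q),np.round(q.mean(0)),np.round(c),round(r))
m=(abs(X[...,2]-35)<5);m[:190]=0;m[310:]=0;q=X[m]
print('shelf',cv2.minAreaRect(q[:,:2].astype(np.float32)),np.median(q[:,2]))
# camera head
for n,(u,v) in dict(top=(293,142),side=(265,205)).items():
    X,p,d=P[n];m=np.zeros(d.shape,bool);m[v-35:v+40,u-35:u+35]=1;m&=d>0
    hsv=cv2.cvtColor(p,cv2.COLOR_BGR2HSV)
    blue=m&(hsv[...,0]>100)&(hsv[...,0]<130)&(hsv[...,1]>130)&(X[...,2]>60)
    white=m&(p.min(-1)>150)&(X[...,2]>60)
    print(n,'blue',blue.sum(),X[blue].mean(0).round(1),'white',white.sum(),X[white].mean(0).round(1))
    vv,uu=np.nonzero(white|blue);print('ellipse px',uu.mean(),vv.mean())
    q=X[white|blue];c=q.mean(0);w=np.linalg.svd(q-c)[2][2];w*=np.sign(w[2]);print(' plane n',w.round(3),'elev',np.degrees(np.arcsin(w[2])),'az off',np.degrees(np.arctan2(w[1],-w[0])))
    head=m&(X[...,2]>25);print(' head pts',head.sum(),X[head].min(0).round(),X[head].max(0).round())
    np.save('head_%s.npy'%n,X[head])
    foot=m&(X[...,2]>6)&(X[...,2]<16)
    c,r=cv2.minEnclosingCircle(X[foot][:,:2].astype(np.float32));print(' foot',foot.sum(),c,r)
q=np.vstack([np.load('head_top.npy'),np.load('head_side.npy')])
q=q[q[:,2]>60]
def f(a):
    ax=np.array([-np.cos(a[2])*.5,-np.sin(a[2])*.5*-1,np.sqrt(.75)]) # az offset: +y positive
    o=np.array([a[0],a[1],100.]);r=q-o;t=r@ax;s=np.linalg.norm(r-np.outer(t,ax),axis=1)
    # signed distance to capped cylinder, length 47
    dx=s-24;dz=np.maximum(t,-47-t)
    return np.where((dx>0)&(dz>0),np.hypot(dx,dz),np.maximum(dx,dz))
for a0 in(-.3,0,.3):
    for o0 in((620,75),):
        s=least_squares(f,[*o0,a0],loss='soft_l1',f_scale=2);print('cyl',s.x.round(3),s.cost)
E
```

```text
A 85 61 [461. 149. 106.] [452. 167.] 31
A 122 81 [460. 156. 129.] [451. 172.] 32
A 138 590 [451. 172. 144.] [450. 172.] 30
A 148 93 [451. 172. 151.] [448. 174.] 21
B 85 67 [508. -93. 104.] [ 508. -111.] 31
B 122 79 [ 508. -100.  130.] [ 509. -119.] 32
B 138 576 [ 508. -119.  144.] [ 509. -119.] 30
B 148 87 [ 509. -119.  150.] [ 516. -118.] 28
cup 85 836 [471.  25. 110.] [472.  26.] 37
cup 122 142 [472.  26. 126.] [472.  27.] 34
shelf ((482.57647705078125, 21.62109375), (1265.2353515625, 253.36257934570312), 88.70628356933594) 34.49287746722319
top blue 53 [718.7  69.9 100.4] white 0 [nan nan nan]
ellipse px 292.62264150943395 140.83018867924528
 plane n [-0.534  0.189  0.824] elev 55.481765228560114 az off 19.457852814984786
 head pts 456 [700.  43.  71.] [759.  94. 115.]
 foot 410 (727.3898315429688, 58.961639404296875) 49.45177459716797
side blue 46 [719.2  72.8  98.5] white 226 [720.2  72.8  98.8]
ellipse px 264.63235294117646 198.84191176470588
 plane n [-0.495  0.15   0.856] elev 58.832140765949 az off 16.81605713483236
 head pts 631 [701.  49.  25.] [758.  95. 110.]
 foot 622 (734.2918701171875, 68.68435668945312) 40.70025634765625
cyl [739.927  66.518 625.385] 3847.4971825155276
cyl [739.968  70.024  53.297] 3879.7281651962985
cyl [ 739.968   70.024 -619.004] 3879.72816542696<stdin>:23: RuntimeWarning: Mean of empty slice.
  ret = um.true_divide(
```

Canister A is at about (450.5,172) and canister B at (508.5,-119). The lens is at about (719.5,71.5,100), heading 16° toward +y. I'll weigh A first, since it is nearer.

Call:
jog_arm(rows=[1.72,-2.4,0,0,0,-0.07,0,1.72,-2.4,0,0,0,-0.07,0,1.72,-2.4,0,0,0,-0.07,0,1.72,-2.4,0,0,0,-0.07,0,1.72,-2.4,0,0,0,-0.07,0,1.72,-2.4,0,0,0,-0.07,0,1.72,-2.4,0,0,0,-0.07,0,1.72,-2.4,0,0,0,-0.07,0,1.72,-2.4,0,0,0,-0.07,0,1.72,-2.4,0,0,0,-0.07,0,1.72,-2.4,0,0,0,-0.07,0,1.72,-2.4,0,0,0,-0.07,0,1.72,-2.4,0,0,0,-0.07,0,1.72,-2.4,0,0,0,-0.07,0,0,0,0,0,0,0,0,0,0,0,0,0,0,0,0,0,0,0,0,0,0], newtons=25)

```text
clock: 1.52
eef_pos: [450.4, 172.6, 213.2]
eef_rot: [-3.141, -0.0, 1.771]
wrist_force: [-0.3, 0.3, -0.3]
finger_gap: 94.3
finger_force: 0.0
```

Run:
```python
from h import *
from scipy.optimize import least_squares
q=np.vstack([np.load('head_top.npy'),np.load('head_side.npy')])
q=q[q[:,2]>65]
def f(a):
    ax=np.array([-np.cos(a[2])*.5,np.sin(a[2])*.5,np.sqrt(.75)])
    r=q-np.array([a[0],a[1],100.]);t=r@ax;s=np.linalg.norm(r-np.outer(t,ax),axis=1)
    dx=s-24;dz=np.maximum(t,-47-t)
    return np.where((dx>0)&(dz>0),np.hypot(dx,dz),np.maximum(dx,dz))
for a0 in(-.3,0,.3):
    s=least_squares(f,[720,72,a0],loss='soft_l1',f_scale=2);print('cyl',s.x.round(3),s.cost,len(q))
```

```text
cyl [7.19859e+02 7.16330e+01 3.01000e-01] 637.6978820488158 992
cyl [7.19859e+02 7.16330e+01 3.01000e-01] 637.6978820487689 992
cyl [7.19859e+02 7.16330e+01 3.01000e-01] 637.6978820431732 992
```

Call:
jog_arm(rows=[0,0,-1.6,0,0,0,0,0,0,-1.6,0,0,0,0,0,0,-1.6,0,0,0,0,0,0,-1.6,0,0,0,0,0,0,-1.6,0,0,0,0,0,0,-1.6,0,0,0,0,0,0,-1.0,0,0,0,0,0,0,-1.0,0,0,0,0,0,0,-1.0,0,0,0,0,0,0,-0.5,0,0,0,0,0,0,0,0,0,0,0,0,0,0,0,0,0,0,0,0,0,0,0,0,0,1,0,0,0,0,0,0,1,0,0,0,0,0,0,1,0,0,0,0,0,0,1,0,0,0,0,0,0,1,0,0,0,0,0,0,1,0,0,0,0,0,0,1], newtons=25)

```text
invalid input
```

Call:
jog_arm(rows=[0,0,-1.6,0,0,0,0,0,0,-1.6,0,0,0,0,0,0,-1.6,0,0,0,0,0,0,-1.6,0,0,0,0,0,0,-1.6,0,0,0,0,0,0,-1.6,0,0,0,0,0,0,-1.0,0,0,0,0,0,0,-1.0,0,0,0,0,0,0,-1.0,0,0,0,0,0,0,-0.5,0,0,0,0,0,0,0,0,0,0,0,0,0,0,0,0,0,0], newtons=25)

```text
clock: 2.52
eef_pos: [450.9, 172.4, 82.6]
eef_rot: [3.142, -0.0, 1.77]
wrist_force: [0.6, -0.2, 0.3]
finger_gap: 93.7
finger_force: 0.0
```

Call:
jog_arm(rows=[0,0,0,0,0,0,1,0,0,0,0,0,0,1,0,0,0,0,0,0,1,0,0,0,0,0,0,1,0,0,0,0,0,0,1,0,0,0,0,0,0,1,0,0,0,0,0,0,1,0,0,0,0,0,0,1], newtons=25)

```text
clock: 3.18
eef_pos: [450.9, 172.3, 82.6]
eef_rot: [3.141, -0.0, 1.77]
wrist_force: [-0.4, 0.2, 3.0]
finger_gap: 63.9
finger_force: 25.0
```

Call:
jog_arm(rows=[0,0,0.3,0,0,0,1,0,0,0.4,0,0,0,1,0,0,0.4,0,0,0,1,0,0,0.4,0,0,0,1,0,0,0.3,0,0,0,1,0,0,0.2,0,0,0,1,0,0,0,0,0,0,1,0,0,0,0,0,0,1,0,0,0,0,0,0,1,0,0,0,0,0,0,1,0,0,0,0,0,0,1,0,0,0,0,0,0,1])

```text
clock: 4.18
eef_pos: [450.8, 172.3, 102.3]
eef_rot: [-3.141, 0.0, 1.77]
wrist_force: [0.1, 0.2, -2.1]
finger_gap: 63.5
finger_force: 25.0
```

Call:
jog_arm(rows=[0,0,0,0,0,0,1,0,0,0,0,0,0,1,0,0,0,0,0,0,1,0,0,0,0,0,0,1])

```text
clock: 4.52
eef_pos: [450.8, 172.3, 102.4]
eef_rot: [-3.141, -0.0, 1.77]
wrist_force: [0.0, -0.1, -1.8]
finger_gap: 63.5
finger_force: 25.0
```

Call:
jog_arm(rows=[0,0,0,0,0,0,1,0,0,0,0,0,0,1,0,0,0,0,0,0,1,0,0,0,0,0,0,1])

```text
clock: 4.85
eef_pos: [450.8, 172.3, 102.5]
eef_rot: [3.142, -0.0, 1.77]
wrist_force: [0.8, 0.4, -2.2]
finger_gap: 63.7
finger_force: 25.0
```

A reads about 2 N, so it is the light one. I'll set it back gently.

Call:
jog_arm(rows=[0,0,-0.4,0,0,0,1,0,0,-0.4,0,0,0,1,0,0,-0.3,0,0,0,1,0,0,-0.3,0,0,0,1,0,0,-0.2,0,0,0,1,0,0,-0.2,0,0,0,1,0,0,-0.1,0,0,0,1,0,0,-0.1,0,0,0,1,0,0,0,0,0,0,1,0,0,0,0,0,0,1,0,0,0,0,0,0,1,0,0,0,0,0,0,1])

```text
clock: 5.85
eef_pos: [450.9, 172.3, 82.6]
eef_rot: [3.141, 0.0, 1.77]
wrist_force: [-2.0, -0.1, 2.0]
finger_gap: 63.4
finger_force: 25.0
```

Call:
jog_arm(rows=[0,0,0,0,0,0,0,0,0,0,0,0,0,0,0,0,0,0,0,0,0,0,0,0,0,0,0,0,0,0,0,0,0,0,0,0,0,0,0,0,0,0,0,0,0,0,0,0,0,0,0,0,0,0,0,0])

```text
clock: 6.52
eef_pos: [450.8, 172.3, 82.4]
eef_rot: [3.142, 0.0, 1.77]
wrist_force: [-0.0, -0.0, -0.8]
finger_gap: 93.8
finger_force: 0.0
```

Call:
jog_arm(rows=[0,0,0.5,0,0,0,0,0,0,1.0,0,0,0,0,0,0,1.5,0,0,0,0,0,0,2.0,0,0,0,0,0,0,2.0,0,0,0,0,0,0,2.0,0,0,0,0,0,0,2.0,0,0,0,0,0,0,2.0,0,0,0,0])

```text
clock: 7.18
eef_pos: [450.7, 172.3, 214.6]
eef_rot: [3.141, -0.0, 1.77]
wrist_force: [-0.0, 0.2, 0.4]
finger_gap: 94.1
finger_force: 0.0
```

Call:
jog_arm(rows=[0.48,-2.43,0,0,0,-0.025,0,0.48,-2.43,0,0,0,-0.025,0,0.48,-2.43,0,0,0,-0.025,0,0.48,-2.43,0,0,0,-0.025,0,0.48,-2.43,0,0,0,-0.025,0,0.48,-2.43,0,0,0,-0.025,0,0.48,-2.43,0,0,0,-0.025,0,0.48,-2.43,0,0,0,-0.025,0,0.48,-2.43,0,0,0,-0.025,0,0.48,-2.43,0,0,0,-0.025,0,0.48,-2.43,0,0,0,-0.025,0,0.48,-2.43,0,0,0,-0.025,0,0,0,0,0,0,0,0,0,0,0,0,0,0,0,0,0,0,0,0,0,0])

```text
clock: 8.43
eef_pos: [508.3, -118.8, 213.0]
eef_rot: [3.141, -0.0, 1.47]
wrist_force: [0.3, -0.5, -0.6]
finger_gap: 94.2
finger_force: 0.0
```

Run:
```python
from cell import manip
import cv2
p,d=manip.camera("side");cv2.imwrite("pics/side1.png",p)
```

```text
(no output)
```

View pics/side1.png

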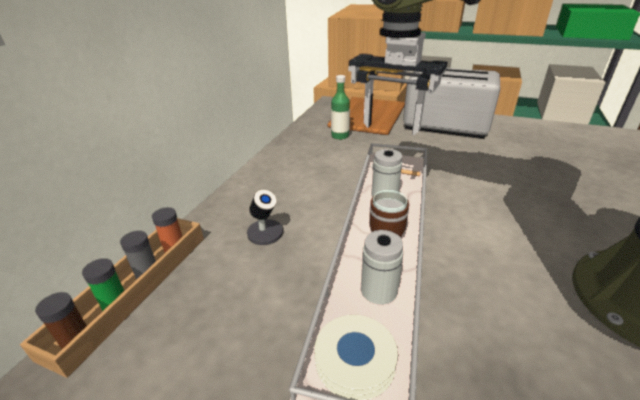

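The light canister stands upright at (382,268), as it did at the start, and the open gripper is above the other canister at (387,165). Now I descend, grip and weigh it.

Call:
jog_arm(rows=[0,0,-1.6,0,0,0,0,0,0,-1.6,0,0,0,0,0,0,-1.6,0,0,0,0,0,0,-1.6,0,0,0,0,0,0,-1.6,0,0,0,0,0,0,-1.6,0,0,0,0,0,0,-1.0,0,0,0,0,0,0,-1.0,0,0,0,0,0,0,-1.0,0,0,0,0,0,0,-0.5,0,0,0,0,0,0,0,0,0,0,0,0,0,0,0,0,0,0], newtons=28)

```text
clock: 9.48
eef_pos: [508.6, -119.3, 81.7]
eef_rot: [3.141, 0.0, 1.47]
wrist_force: [-0.1, 0.5, 0.0]
finger_gap: 94.1
finger_force: 0.0
```

Call:
jog_arm(rows=[0,0,0,0,0,0,1,0,0,0,0,0,0,1,0,0,0,0,0,0,1,0,0,0,0,0,0,1,0,0,0,0,0,0,1,0,0,0,0,0,0,1,0,0,0,0,0,0,1,0,0,0,0,0,0,1], newtons=28)

```text
clock: 10.15
eef_pos: [508.6, -119.4, 81.7]
eef_rot: [3.141, 0.0, 1.47]
wrist_force: [1.5, -0.7, 2.3]
finger_gap: 63.9
finger_force: 28.0
```

Call:
jog_arm(rows=[0,0,0.3,0,0,0,1,0,0,0.4,0,0,0,1,0,0,0.4,0,0,0,1,0,0,0.4,0,0,0,1,0,0,0.3,0,0,0,1,0,0,0.2,0,0,0,1,0,0,0,0,0,0,1,0,0,0,0,0,0,1,0,0,0,0,0,0,1,0,0,0,0,0,0,1,0,0,0,0,0,0,1,0,0,0,0,0,0,1])

```text
clock: 11.15
eef_pos: [508.4, -119.3, 101.3]
eef_rot: [-3.141, -0.0, 1.47]
wrist_force: [0.8, 0.9, -5.2]
finger_gap: 64.1
finger_force: 28.0
```

Call:
jog_arm(rows=[0,0,0,0,0,0,1,0,0,0,0,0,0,1,0,0,0,0,0,0,1,0,0,0,0,0,0,1])

```text
clock: 11.48
eef_pos: [508.4, -119.3, 101.4]
eef_rot: [-3.142, 0.0, 1.47]
wrist_force: [0.4, -0.1, -4.3]
finger_gap: 63.7
finger_force: 28.0
```

B reads about 4.7 N, so it is the full one. I'll lift it, carry it over, then tilt.

Call:
jog_arm(rows=[0,0,0.7,0,0,0,1,0,0,1.2,0,0,0,1,0,0,1.6,0,0,0,1,0,0,1.8,0,0,0,1,0,0,1.8,0,0,0,1,0,0,1.8,0,0,0,1,0,0,1.8,0,0,0,1,0,0,1.6,0,0,0,1,0,0,1.2,0,0,0,1,0,0,0.8,0,0,0,1])

```text
clock: 12.32
eef_pos: [508.6, -119.3, 246.4]
eef_rot: [3.14, 0.0, 1.47]
wrist_force: [-0.4, 0.4, -5.2]
finger_gap: 63.9
finger_force: 28.0
```

Call:
jog_arm(rows=[0.4,0.65,0,0,0,-0.0125,1,0.82,1.35,0,0,0,-0.0125,1,0.82,1.35,0,0,0,-0.0125,1,0.82,1.35,0,0,0,-0.0125,1,0.82,1.35,0,0,0,-0.0125,1,0.82,1.35,0,0,0,-0.0125,1,0.82,1.35,0,0,0,-0.0125,1,0.82,1.35,0,0,0,-0.0125,1,0.82,1.35,0,0,0,-0.0125,1,0.82,1.35,0,0,0,-0.0125,1,0.82,1.35,0,0,0,-0.0125,1,0.82,1.35,0,0,0,-0.0125,1,0.82,1.35,0,0,0,-0.0125,1,0.82,1.35,0,0,0,-0.0125,1,0.82,1.35,0,0,0,-0.0125,1,0.82,1.35,0,0,0,-0.0125,1,0.4,0.65,0,0,0,0,1])

```text
clock: 13.73
eef_pos: [639.8, 97.6, 244.0]
eef_rot: [-3.141, 0.0, 1.27]
wrist_force: [-0.6, -0.5, -6.1]
finger_gap: 64.1
finger_force: 28.0
```

Call:
jog_arm(rows=[0,0,0,-0.0155,-0.05,0,1,0,0,0,-0.0155,-0.05,0,1,0,0,0,-0.0155,-0.05,0,1,0,0,0,-0.0155,-0.05,0,1,0,0,0,-0.0155,-0.05,0,1,0,0,0,-0.0155,-0.05,0,1,0,0,0,-0.0155,-0.05,0,1,0,0,0,-0.0155,-0.05,0,1,0,0,0,-0.0155,-0.05,0,1,0,0,0,-0.0155,-0.05,0,1,0,0,0,0,0,0,1,0,0,0,0,0,0,1,0,0,0,0,0,0,1,0,0,0,0,0,0,1])

```text
clock: 14.9
eef_pos: [639.7, 95.9, 244.6]
eef_rot: [2.619, -0.0, 1.269]
wrist_force: [-0.3, -1.1, -5.5]
finger_gap: 63.8
finger_force: 28.0
```

Run:
```python
from cell import manip
import cv2,numpy as np
from scipy.spatial.transform import Rotation as R
s=manip.read_state()
n=-R.from_euler('xyz',s['eef_rot']).as_matrix()[:,2]
base=s['eef_pos']-46.7*n
a=.30;ax=np.array([-.5*np.cos(a),.5*np.sin(a),.75**.5]);r=base-[719.8,71.6,100]
print(n,base,'along',r@ax,'off',r-(r@ax)*ax,'ang',np.arccos(n@ax))
for k in("side","top"):
    p,d=manip.camera(k);m=manip.camera_model(k);cv2.imwrite(f"pics/{k}2.png",p);np.savez(f"{k}2.npz",p=p,d=d,**m)
```

```text
[-0.47656825  0.14793582  0.86660123] [661.91531079  89.0371868  204.14119326] along 120.41511735070195 off [-0.36621149 -0.35536338 -0.14135736] ang 0.001253966964525704
```

View pics/side2.png

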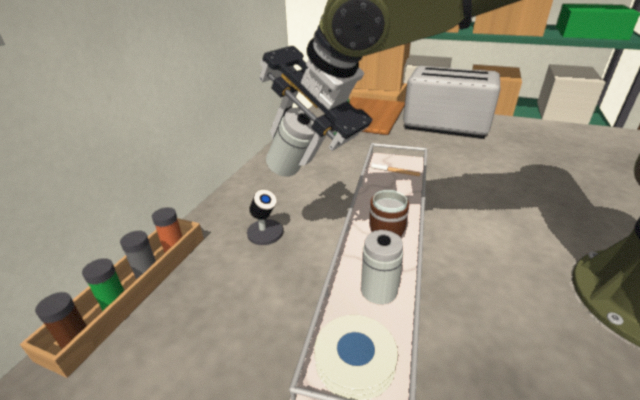

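The full canister is held at about (290,145), tilted in line with the gripper and facing the lens at (264,200). The cup, light canister, saucers and brush are unmoved. I'll check for slip with a quick cylinder fit to the depth data.

Run:
```python
from h import *
from scipy.optimize import least_squares
X,p,d=cloud('side2.npz');b=np.array([661.9,89,204.1]);n=np.array([-.4766,.148,.8666])
r=X-b;t=r@n;s=np.linalg.norm(r-t[...,None]*n,axis=-1)
m=(d>0)&(t>-15)&(t<100)&(s<37);q=X[m]
def f(a):
    ax=n+[a[3],a[4],0];ax/=np.linalg.norm(ax);r=q-b-a[:3];t=r@ax;s=np.linalg.norm(r-np.outer(t,ax),axis=1)
    dx=s-32;dz=np.maximum(-t,t-95);return np.where((dx>0)&(dz>0),np.hypot(dx,dz),np.maximum(dx,dz))
o=least_squares(f,np.zeros(5),loss='soft_l1',f_scale=1.5)
print(len(q),t[m].min(),o.x.round(3),np.median(abs(o.fun)))
```

```text
1588 -0.5055449717206528 [-1.204  1.035  1.914  0.003 -0.002] 0.5191962046812364
```

Call:
jog_arm(rows=[0,0,0,0,0,0,1,0,0,0,0,0,0,1,0,0,0,0,0,0,1,0,0,0,0,0,0,1,0,0,0,0,0,0,1,0,0,0,0,0,0,1])

```text
clock: 15.5
eef_pos: [639.4, 96.2, 244.5]
eef_rot: [2.618, -0.0, 1.27]
wrist_force: [-1.1, 1.1, -4.9]
finger_gap: 64.0
finger_force: 28.0
```

The fit puts the canister within about 2 mm of the planned pose, with negligible tilt error and no slip.

```bash
python3 -c "
from cell import manip
print(manip.sign_off())"
```

```text
the job is handed in; nothing more can be done
None
```

The job is handed in: the full canister (about 4.7 N against 2 N for the other) is held steady about 12 cm from the check camera with its underside square to the lens, and the light one is back upright in its place; sign-off returned no verdict.

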